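# Press the switch-check sequence on an oven control panel

### The job

Run the switch check on the black oven control panel in its test jig: with the fingertips, gently press the yellow button all the way in so that it stays down, then the blue one, then the green one, in that order. Leave the red button out, never pull a button up, and do not turn the silver knobs or disturb the loose spare knob, marker and tape. Finish with the hand clear of everything.

Things in the scene. Friction and masses are not known exactly. Their poses are not given: they have to be found in the camera images.
- panel: Fixed jig 190 x 410 x 18 mm with a black panel 165 x 370 mm face up on it, face 32 mm above the bench. Origin: on the bench under its centre; y along the long side, z up. Four buttons in a row at x = +42 mm, y = +-43 and +-129 mm (colours in any order); three silver knobs at x = -42 mm, y = 0 and +-90 mm. Four orange corner blocks 38 mm high at x = +-75, y = +-194 mm.
- yellow_switch: Fixed housing of the yellow push button: flat steel ring, 40 mm across and 4 mm high, on the panel face. Origin: centre of its underside, 32 mm above the bench; z up.
- yellow_top (a point): Centre of the top face of the yellow round button cap, 28 mm across. The cap stands about 18 mm above its steel ring when out (top about 54 mm above the bench) and about 6 mm when fully in (42 mm).
- yellow (a joint): Travel of the yellow button in m: about 0 (+-0.0015) when out, grows as it is pressed straight down, 0.012 at its stop; counted as pressed in beyond 0.008. It resists with about 3 N all the way, has no return spring and stays where it is left. Negative: pulled up.
- blue_switch: Fixed housing of the blue push button: flat steel ring, 40 mm across and 4 mm high, on the panel face. Origin: centre of its underside, 32 mm above the bench; z up.
- blue_top (a point): Centre of the top face of the blue round button cap, 28 mm across. The cap stands about 18 mm above its steel ring when out (top about 54 mm above the bench) and about 6 mm when fully in (42 mm).
- blue (a joint): Travel of the blue button in m: about 0 (+-0.0015) when out, grows as it is pressed straight down, 0.012 at its stop; counted as pressed in beyond 0.008. It resists with about 3 N all the way, has no return spring and stays where it is left. Negative: pulled up.
- green_switch: Fixed housing of the green push button: flat steel ring, 40 mm across and 4 mm high, on the panel face. Origin: centre of its underside, 32 mm above the bench; z up.
- green_top (a point): Centre of the top face of the green round button cap, 28 mm across. The cap stands about 18 mm above its steel ring when out (top about 54 mm above the bench) and about 6 mm when fully in (42 mm).
- green (a joint): Travel of the green button in m: about 0 (+-0.0015) when out, grows as it is pressed straight down, 0.012 at its stop; counted as pressed in beyond 0.008. It resists with about 3 N all the way, has no return spring and stays where it is left. Negative: pulled up.
- red_switch: Fixed housing of the red push button: flat steel ring, 40 mm across and 4 mm high, on the panel face. Origin: centre of its underside, 32 mm above the bench; z up.
- red_top (a point): Centre of the top face of the red round button cap, 28 mm across. The cap stands about 18 mm above its steel ring when out (top about 54 mm above the bench) and about 6 mm when fully in (42 mm).
- red (a joint): Travel of the red button in m: about 0 (+-0.0015) when out, grows as it is pressed straight down, 0.012 at its stop; counted as pressed in beyond 0.008. It resists with about 3 N all the way, has no return spring and stays where it is left. Negative: pulled up.
- knob_left_mark (a point): Outer end of the black pointer line on top of the left knob of the panel (left is the +y end; silver, 38 mm across with a 46 mm black skirt, 22 mm high, top 54 mm above the bench), 18 mm from its axis. The knob turns freely about the vertical if pushed at its side; not to be turned.
- knob_middle_mark (a point): Outer end of the black pointer line on top of the middle knob of the panel (left is the +y end; silver, 38 mm across with a 46 mm black skirt, 22 mm high, top 54 mm above the bench), 18 mm from its axis. The knob turns freely about the vertical if pushed at its side; not to be turned.
- knob_right_mark (a point): Outer end of the black pointer line on top of the right knob of the panel (left is the +y end; silver, 38 mm across with a 46 mm black skirt, 22 mm high, top 54 mm above the bench), 18 mm from its axis. The knob turns freely about the vertical if pushed at its side; not to be turned.
- spare_knob: Loose spare silver knob, 46 mm across, 22 mm high, standing on the bench beside the panel's +y end. Origin: centre of its underside. Leave alone.
- marker: Loose orange marker pen with black cap, 135 x 18 x 18 mm, lying on the bench on the robot's side of the panel. Origin: underside, 2.5 mm from mid-length; x along the pen. Leave alone.
- tape: Loose brown roll of tape, 90 mm across, 24 mm high, 72 mm hole, flat on the bench beside the panel's -y end. Origin: centre of its underside. Leave alone.

How it is judged:
On the way, in this order (a step that is already met when the one before it is completed fails the run):
1. the yellow button is pressed in (value of joint yellow above 0.008 m), for 0.2 s.
2. the blue button is pressed in (value of joint blue above 0.008 m), for 0.2 s.
3. the green button is pressed in (value of joint green above 0.008 m), for 0.2 s.
At the end, for the whole second after the job is handed in: Yellow, blue and green are each more than 8 mm in and stay there, pressed in that order; red is still out (less than 4 mm in); the panel's knobs are not turned (pointer ends within 6 mm of their start) and the spare knob, marker and tape lie within 10 mm of where they were (value of joint each of yellow, blue, green above 0.008 m and value of joint red between -0.003 and 0.004 m and distance of each of knob_left_mark, knob_middle_mark, knob_right_mark from where it was at the start of the episode below 0.006 m and distance of each of spare_knob, marker, tape from where it was at the start of the episode below 0.01 m); the robot touches nothing.
It fails at once if a button is pushed in out of turn (blue before yellow is in, green before blue is in, or red at all: more than 4 mm) ((value of joint blue above 0.004 m and value of joint yellow below 0.008 m) or (value of joint green above 0.004 m and value of joint blue below 0.008 m) or value of joint red above 0.004 m).
It fails at once if a button is pulled up (3 mm or more) (value of joint any of yellow, blue, green, red below -0.003 m).
It fails at once if a button or the panel is pressed harder than 25 N (contact force between any of yellow_switch, blue_switch, green_switch, red_switch, panel and anything else above 25 N).
It fails at once if a knob of the panel is turned (by more than about 20 degrees) (distance of any of knob_left_mark, knob_middle_mark, knob_right_mark from where it was at the start of the episode above 0.006 m).
It fails at once if the spare knob, the marker or the tape is shifted or lifted (more than 10 mm) (distance of any of spare_knob, marker, tape from where it was at the start of the episode above 0.01 m).
It also fails if it takes over 48 s, if anything falls off the work surface, if the arm or the gripper's body presses on something with over 40 N, if the wrist force passes 120 N, or if a joint passes its speed limit or range.

### The arm

A 7-joint arm with a two-finger parallel gripper is mounted at the origin on the work surface. World frame = base frame: x ahead of the robot, y to its left, z up, the work surface at z = 0. Lengths are in m, angles in rad, forces in N, time in s.
With the tool pointing down it reaches from about 0.425 to 0.925 m from the base axis. Payload 6.8 kg.
Tool frame: the origin (TCP) lies at the very end of the fingers, on their centre line; the grasp point (between the pads) lies 19 mm behind it; z points along the fingers, y is the line along which they close (so a half turn about z gives the same grasp; the last joint's range is limited). The gripper opens to 88 mm and grips with 3 to 60 N. Pads are 20 mm wide; open, the fingers measure 115 mm over their backs; the gripper's body (75 mm by 178 mm) begins 61 mm behind the grasp point.
Start: joints at [-1.273, 0.477, 0.022, 1.555, -0.011, 1.109, -0.083], TCP at [0.266, 0.62, 0.223] pointing down, gripper open.
Joint ranges: [-2.96, 2.96], [-0.34, 2.1], [-1.41, 1.46], [0.24, 2.44], [-1.37, 4.51], [0.17, 1.92], [-2.96, 2.96]. Speed limits (rad/s): [2.39, 2.39, 3.14, 3.14, 3.14, 3.14, 3.14].

### API

Orientations are given as a unit quaternion [x, y, z, w].
In Python, from rig import status, viewer, ticket gives the robot as it stands.
- The arm moves only by the tool play_rows, never from a script. Its argument "motion" is a list that holds one entry, the list of rows, each a list of 7 numbers: the shift along the world's x, y, z in m, then the turn, a rotation vector about the world's x, y, z in rad, then the finger opening in m, from 0 to 0.0878. In form: [[[dx, dy, dz, wx, wy, wz, claw], ...]]. A call has 1 to 8 rows; each row is the pose to reach, as a shift and turn from the pose commanded when the call began; what a row does not reach only later rows make up. A row lasts 1/12 s, in which the tool goes at most 41.7 mm and 7.16 degrees, less where a joint would pass 70% of its speed; a pose out of reach is approached as far as the arm can. A call with a gripper value outside its range is refused whole. The fingers move at their own pace and stop on an object; "newtons" is the grip in N (left out, the last holds). Time passes only in rows, so rows that repeat a pose let the fingers close. It gives the time, the measured TCP pose, the force, the opening and the grip force at its end, in the units of the state.
- status.observe(): the state, without advancing time (a new reading comes with each control period).
- viewer.grab_frame(name): name is "scene" or "top" or "wrist"; returns the picture (384x512x3 uint8, red, green, blue); there is no depth.
- viewer.camera_params(name): a dict with "intrinsics" (3x3 intrinsics, pixels), "k1" (the pictures are not rectified: a ray, as slopes to the right and down, at radius r is drawn at 1 + k1 r^2 times it, then the intrinsics apply), "rvec" (rotation vector, rad) and "tvec" (3), from world to camera coordinates, as OpenCV has them; the wrist camera has in their place "tool_from_camera" (4x4, takes a point from camera to tool coordinates, whose origin is the TCP and whose axes are the flange's). Camera axes: x right, y down, z forward; pixel columns grow to the right and rows downward; lengths in m; the calibration is good to about 2 mm. A picture is of the moment at which its call begins: read the wrist's pose just before it. camera_params takes no time and is no camera call.
- ticket.finish_job(): hands the job in; it is judged then, once.
The state is a dict: "time_s": time; "qpos": joint angles; "qd": joint speeds; "joint_torque": joint torques, N m; "eef_pos": TCP position; "eef_rot": TCP orientation; "wrist_force": force on the tool from outside, world axes, zero at the start; "torque": the same for the moment, N m; "gripper_width": finger opening in m; "finger_force": force on a finger pad.
Only numpy, scipy, OpenCV 4.12 (cv2) and the standard library are available. Lean on these libraries where they do the work, as an engineer would, in place of code of your own. Each camera call takes 0.05 s, during which the arm holds its last target. There are 200 camera calls.

## Working session

There is one attempt and no reset: what is moved stays moved. The work goes in short steps, Python scripts to look and compute and a tool call to move; the robot and the scene stay as the last step left them, time stands still between calls to the robot, and variables do not carry over. Pictures are saved under pics/ and viewed, at most 10 in all, crops included, and the job is handed in when it is done.

Besides the shell and the picture viewer there is one more tool, called after "Emit:" as name([rows], argument=value, ...), one row to a line, values as JSON. play_rows: Moves the arm, as the interface text tells. Its arguments: {"type":"object","properties":{"motion":{"type":"array"},"newtons":{"type":"number"}},"required":["motion"]}

```bash
mkdir -p pics; python3 - <<'E'
from rig import status, viewer
import cv2
s=status.observe(); print(s)
for n in("scene","top"):
    im=viewer.grab_frame(n); cv2.imwrite(f"pics/{n}0.png",im[:,:,::-1])
    print(n,viewer.camera_params(n))
E
```

```text
{'time_s': 0.0, 'qpos': array([-1.27308908,  0.47779807,  0.02234738,  1.55644969, -0.01149682,
        1.10929319, -0.08310833]), 'qd': array([-1.69605051e-03,  5.70377433e-04,  1.47057179e-03,  3.05069857e-05,
        1.03110671e-03,  3.00527418e-04, -6.04205668e-04]), 'joint_torque': array([-2.51265310e-04, -5.82858181e+01,  1.53453514e+00, -2.72608352e+01,
       -5.43499296e-02,  1.68894685e-02,  1.73529120e-04]), 'eef_pos': array([0.26624442, 0.61961477, 0.22168398]), 'eef_rot': array([ 2.01510275e-01,  9.79485978e-01, -9.02892275e-04, -1.13452799e-04]), 'wrist_force': array([-0.01872728,  0.08785266,  0.2675607 ]), 'torque': array([ 0.02176233, -0.01233411, -0.01800743]), 'finger_force': 0.0, 'gripper_width': 0.08788326985433692}
scene {'intrinsics': array([[400.95049037,   0.        , 260.93600463],
       [  0.        , 400.95049037, 191.33894553],
       [  0.        ,   0.        ,   1.        ]]), 'k1': -0.010572830281798418, 'rvec': array([ 1.26326861,  2.39427708, -0.81927517]), 'tvec': array([ 0.29143788, -0.28582769,  1.18096391])}
top {'intrinsics': array([[443.88161471,   0.        , 252.78463196],
       [  0.        , 443.88161471, 190.28236559],
       [  0.        ,   0.        ,   1.        ]]), 'k1': 0.04761991004673122, 'rvec': array([ 2.13987389, -2.1523807 ,  0.20873918]), 'tvec': array([-0.00680406,  0.51976988,  0.89630784])}
```

View pics/top0.png

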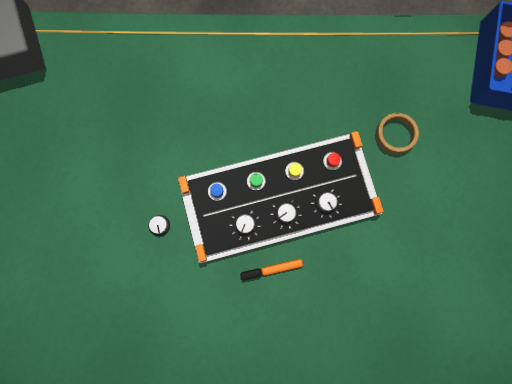

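View pics/scene0.png

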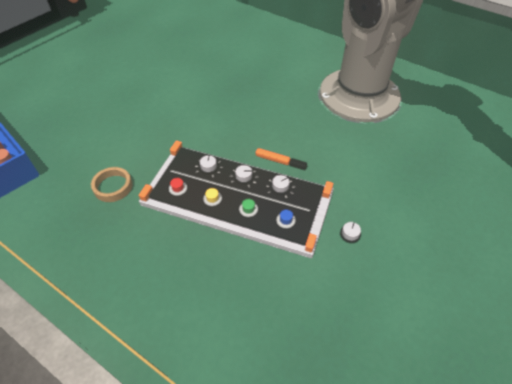

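The top view shows blue (217,190), green (256,181), yellow (294,171) and red (333,160) along the far side of the panel. The knobs and the marker are on the robot's side, the tape is to the right and the spare knob to the left. The scene view shows the same layout: red (177,186), yellow (212,197), green (248,208), blue (286,218).

```bash
cat > h.py <<'E'
import numpy as np, cv2
def ray(p,uv):
    """camera centre and world ray directions for pixels"""
    K=p["intrinsics"]; n=(np.atleast_2d(uv)-K[:2,2])/K[0,0]; r=n.copy()
    for _ in range(8): r=n/(1+p["k1"]*(r**2).sum(1,keepdims=True))
    R=cv2.Rodrigues(p["rvec"])[0]
    return -R.T@p["tvec"], np.c_[r,np.ones(len(r))]@R
def onplane(p,uv,z):
    c,d=ray(p,uv); return c+d*((z-c[2])/d[:,2:])
HUE=dict(yellow=(24,36),blue=(105,125),green=(55,75),red=(0,5))
def caps(im,guess,rad=12,smin=150,vmin=110):
    h=cv2.cvtColor(im,cv2.COLOR_RGB2HSV); out={}
    for k,(a,b) in HUE.items():
        m=cv2.inRange(h,(a,smin,vmin),(b,255,255))
        g=np.zeros_like(m); cv2.circle(g,guess[k],rad,255,-1)
        n,_,st,ce=cv2.connectedComponentsWithStats(m&g)
        i=1+np.argmax(st[1:,4]); out[k]=(ce[i],st[i])
    return out
E
python3 - <<'E'
import cv2,numpy as np
from h import *
from rig import viewer
G=dict(top=dict(blue=(217,190),green=(256,181),yellow=(294,171),red=(333,160)),
 scene=dict(red=(177,185),yellow=(212,196),green=(248,206),blue=(286,217)))
Q={}
for n in G:
    im=cv2.imread(f"pics/{n}0.png")[:,:,::-1].copy(); p=viewer.camera_params(n)
    c=caps(im,G[n])
    for k,(uv,st) in c.items():
        Q[n,k]=onplane(p,uv,.052 if n=="top" else .049)[0]
        print(n,k,uv.round(1),st,Q[n,k].round(4))
for n in G:
    a=Q[n,"blue"]-Q[n,"red"]; print(n,np.linalg.norm(a),np.degrees(np.arctan2(a[1],a[0])))
E
```

```text
top yellow [295.2 170. ] [289 164  12  12 102] [ 0.5617 -0.0998  0.052 ]
top blue [216.4 189.8] [211 184  12  13 124] [0.5196 0.0666 0.052 ]
top green [257.5 184.2] [254 182   8   4   8] [ 0.5312 -0.0196  0.052 ]
top red [333.8 158.7] [327 152  14  14 131] [ 0.5859 -0.1828  0.052 ]Traceback (most recent call last):
  File "<stdin>", line 9, in <module>
  File "h.py", line 17, in caps
    i=1+np.argmax(st[1:,4]); out[k]=(ce[i],st[i])
        ~~~~~~~~~^^^^^^^^^^
    return _wrapfunc(a, 'argmax', axis=axis, out=out, **kwds)
    return bound(*args, **kwds)
ValueError: attempt to get argmax of an empty sequence
```

```bash
sed -i 's/green=(55,75)/green=(60,90)/; s/vmin=110/vmin=90/; s/red=(0,5)/red=(0,7)/' h.py
python3 - <<'E'
import cv2,numpy as np
from h import *
from rig import viewer
G=dict(top=dict(blue=(217,190),green=(256,181),yellow=(294,171),red=(333,160)),
 scene=dict(red=(177,185),yellow=(212,196),green=(248,206),blue=(286,217)))
for n in G:
    im=cv2.imread(f"pics/{n}0.png")[:,:,::-1].copy(); p=viewer.camera_params(n)
    for k,g in G[n].items(): print(n,k,cv2.cvtColor(im,cv2.COLOR_RGB2HSV)[g[1],g[0]])
    c=caps(im,G[n],smin=120); Q={}
    for k,(uv,st) in c.items():
        Q[k]=onplane(p,uv,.052 if n=="top" else .049)[0]
        print(n,k,uv.round(1),st,Q[k].round(4))
    # ideal row through all four: direction + centre
    a=Q["blue"]-Q["red"]; print(np.linalg.norm(a),np.degrees(np.arctan2(-a[0],a[1])))
E
```

```text
top blue [109 176 228]
top green [ 66 144 215]
top yellow [ 30 152 247]
top red [  1 190 245]
top yellow [295.  169.1] [289 163  13  13 127] [ 0.5634 -0.0995  0.052 ]
top blue [216.4 189.9] [211 184  12  13 128] [0.5194 0.0665 0.052 ]
top green [255.8 179.6] [250 174  12  12 116] [ 0.5412 -0.0162  0.052 ]
top red [333.4 159.2] [327 152  14  15 156] [ 0.5849 -0.1819  0.052 ]
0.2568707456921064 14.766322520036914
scene red [  1 170 239]
scene yellow [ 28 131 246]
scene green [ 65 125 196]
scene blue [111 161 215]
scene yellow [211.3 193.3] [206 189  12  10  94] [ 0.5644 -0.1023  0.049 ]
scene blue [285.8 215.6] [280 209  13  14 136] [0.5216 0.0656 0.049 ]
scene green [248.1 204. ] [244 200   9   9  72] [ 0.5423 -0.0181  0.049 ]
scene red [176.5 183.6] [170 177  13  14 142] [ 0.5873 -0.184   0.049 ]
0.25813735633753343 14.733586883518143
```

Emit:
play_rows([
  [[0.014,-0.034,0,0,0,0,0],[0.028,-0.068,0,0,0,0,0],[0.042,-0.102,0,0,0,0,0],[0.056,-0.136,0,0,0,0,0],[0.07,-0.17,0,0,0,0,0],[0.084,-0.204,0,0,0,0,0],[0.098,-0.238,0,0,0,0,0],[0.1,-0.24,0,0,0,0,0]],
], newtons=5)

```text
time_s: 0.77
eef_pos: [0.3697, 0.3727, 0.2224]
eef_rot: [0.206, 0.979, -0.002, 0.001]
wrist_force: [0.7, -0.6, 0.0]
gripper_width: 0.0381
finger_force: 0.0
```

Emit:
play_rows([
  [[0.014,-0.034,0,0,0,0,0],[0.028,-0.068,0,0,0,0,0],[0.042,-0.102,0,0,0,0,0],[0.056,-0.136,0,0,0,0,0],[0.07,-0.17,0,0,0,0,0],[0.084,-0.204,0,0,0,0,0],[0.098,-0.238,0,0,0,0,0],[0.1,-0.24,0,0,0,0,0]],
])

```text
time_s: 1.43
eef_pos: [0.4683, 0.1331, 0.2227]
eef_rot: [0.206, 0.979, -0.001, 0.001]
wrist_force: [-0.3, 0.1, 0.5]
gripper_width: 0.0006
finger_force: 0.0
```

Emit:
play_rows([
  [[0.014,-0.034,0,0,0,0,0],[0.028,-0.068,0,0,0,0,0],[0.042,-0.102,0,0,0,0,0],[0.056,-0.136,0,0,0,0,0],[0.07,-0.17,0,0,0,0,0],[0.084,-0.204,0,0,0,0,0],[0.096,-0.235,0,0,0,0,0],[0.096,-0.235,-0.04,0,0,0,0]],
])

```text
time_s: 2.1
eef_pos: [0.5688, -0.103, 0.1887]
eef_rot: [0.206, 0.979, -0.001, 0.007]
wrist_force: [1.4, -0.1, -0.6]
gripper_width: 0.0008
finger_force: 0.0
```

Emit:
play_rows([
  [[0,0,-0.03,0,0,0,0],[0,0,-0.06,0,0,0,0],[0,0,-0.07,0,0,0,0],[0,0,-0.07,0,0,0,0],[0,0,-0.07,0,0,0,0]],
])

```text
time_s: 2.52
eef_pos: [0.5628, -0.0945, 0.1131]
eef_rot: [0.201, 0.98, -0.0, -0.0]
wrist_force: [0.6, 0.2, 0.0]
gripper_width: 0.0006
finger_force: 0.0
```

```bash
python3 - <<'E'
from rig import status, viewer
import cv2
s=status.observe(); print(s["eef_pos"],s["eef_rot"],s["wrist_force"],viewer.camera_params("wrist"))
for n in("scene","top","wrist"):
    im=viewer.grab_frame(n); cv2.imwrite(f"pics/{n}1.png",im[:,:,::-1])
E
```

```text
[ 0.56275768 -0.09452076  0.11305866] [ 2.01348373e-01  9.79519677e-01 -8.27452871e-05 -1.64756148e-04] [0.63184633 0.21001917 0.01547837] {'intrinsics': array([[310.67081547,   0.        , 253.86465751],
       [  0.        , 310.67081547, 194.13427177],
       [  0.        ,   0.        ,   1.        ]]), 'k1': -0.08461579268806177, 'tool_from_camera': array([[ 1.55244501e-03, -9.62432492e-01, -2.71516646e-01,
         7.52612516e-02],
       [ 9.99998540e-01,  1.68788321e-03, -2.65290889e-04,
         7.75287905e-04],
       [ 7.13612958e-04, -2.71515838e-01,  9.62433707e-01,
        -1.61994606e-01],
       [ 0.00000000e+00,  0.00000000e+00,  0.00000000e+00,
         1.00000000e+00]])}
```

View pics/wrist1.png

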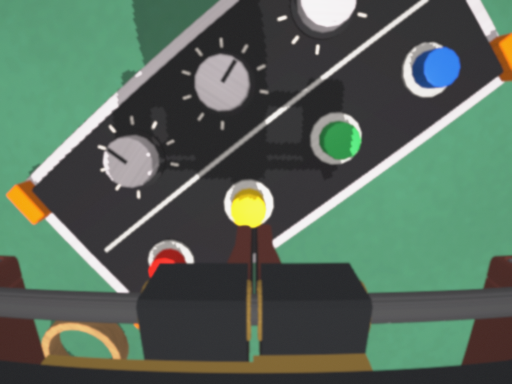

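The wrist view shows the yellow cap at about (248,207), just beyond the closed fingertips at (254,228). Green is at (340,140), blue at (440,67), and red is partly hidden by the gripper. I'll cross-check positions with rays from this view.

```bash
cat >> h.py <<'E'
from scipy.spatial.transform import Rotation
def wparams(p,pos,quat):
    T=np.eye(4); T[:3,:3]=Rotation.from_quat(quat).as_matrix(); T[:3,3]=pos
    C=np.linalg.inv(T@p["tool_from_camera"])
    return dict(p,rvec=cv2.Rodrigues(C[:3,:3])[0],tvec=C[:3,3])
E
python3 - <<'E'
from h import *
from rig import viewer,status
s=status.observe(); p=wparams(viewer.camera_params("wrist"),s["eef_pos"],s["eef_rot"])
im=cv2.imread("pics/wrist1.png")[:,:,::-1].copy()
c=caps(im,dict(yellow=(248,207),green=(340,140),blue=(440,67),red=(168,265)),rad=28,smin=120,vmin=60)
h=cv2.cvtColor(im,cv2.COLOR_RGB2HSV)
for k,(uv,st) in c.items(): print(k,uv.round(1),st,onplane(p,uv,.052)[0].round(4))
print("tcp px",cv2.projectPoints(np.array([s["eef_pos"]]),p["rvec"],p["tvec"],p["intrinsics"],np.array([p["k1"],0,0,0.]))[0])
print("top at expected yellow",cv2.projectPoints(np.array([[.564,-.1,.054]]),p["rvec"],p["tvec"],p["intrinsics"],np.array([p["k1"],0,0,0.]))[0])
E
```

```text
yellow [248.  208.6] [ 231  190   35   39 1031] [ 0.5622 -0.098   0.052 ]
blue [437.   67.5] [ 413   46   48   41 1548] [0.5189 0.0654 0.052 ]
green [340. 140.] [ 320  122   42   37 1153] [ 0.5405 -0.0163  0.052 ]
red [164.9 259.8] [148 249  37  29 455] [ 0.5758 -0.1772  0.052 ]
tcp px [[[252.49835531 244.14260515]]]
top at expected yellow [[[246.51005247 212.52170147]]]
```

Emit:
play_rows([
  [[0,-0.005,-0.02,0,0,0,0],[0,-0.005,-0.04,0,0,0,0],[0,-0.005,-0.05,0,0,0,0],[0,-0.005,-0.05,0,0,0,0],[0,-0.005,-0.05,0,0,0,0]],
])

```text
time_s: 3.08
eef_pos: [0.5628, -0.0997, 0.0633]
eef_rot: [0.201, 0.98, 0.0, 0.0]
wrist_force: [0.1, 0.0, -0.1]
gripper_width: 0.0004
finger_force: 0.0
```

Emit:
play_rows([
  [[0,0,-0.003,0,0,0,0],[0,0,-0.006,0,0,0,0],[0,0,-0.008,0,0,0,0],[0,0,-0.01,0,0,0,0],[0,0,-0.012,0,0,0,0],[0,0,-0.014,0,0,0,0],[0,0,-0.014,0,0,0,0]],
])

```text
time_s: 3.67
eef_pos: [0.5628, -0.0998, 0.0486]
eef_rot: [0.201, 0.979, 0.0, 0.0]
wrist_force: [0.3, 0.6, -0.5]
gripper_width: 0.0006
finger_force: 0.3
```

Emit:
play_rows([
  [[0,0,-0.001,0,0,0,0],[0,0,-0.002,0,0,0,0],[0,0,-0.003,0,0,0,0]],
])

```text
time_s: 3.92
eef_pos: [0.5628, -0.0998, 0.0458]
eef_rot: [0.202, 0.979, 0.0, 0.0]
wrist_force: [0.3, 0.1, 3.6]
gripper_width: 0.0003
finger_force: 1.5
```

```bash
python3 - <<'E'
from rig import status, viewer
import cv2
im=viewer.grab_frame("wrist")[130:330,120:420]; cv2.imwrite("pics/wrist2.png",cv2.resize(im[:,:,::-1],None,fx=2,fy=2))
s=status.observe(); print(s["eef_pos"],s["wrist_force"],s["torque"])
E
```

```text
[ 0.56280606 -0.09977855  0.04559631] [ 0.79268101 -0.03180449  2.11078898] [ 0.07845054 -0.27153886 -0.0248349 ]
```

View pics/wrist2.png

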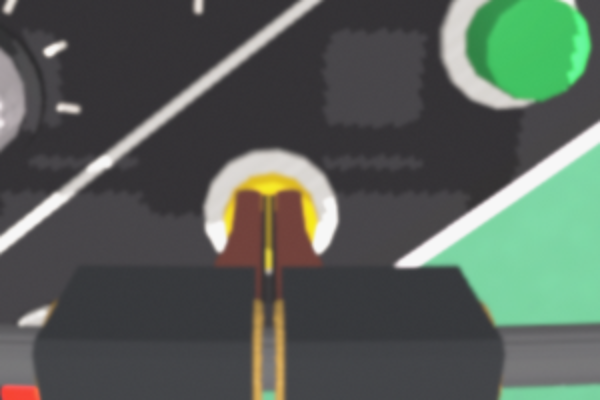

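The crop shows the closed fingertips centred on the yellow cap (270,210), and the cap moving at about 3.6 N. I'll continue toward the stop.

Emit:
play_rows([
  [[0,0,-0.001,0,0,0,0],[0,0,-0.002,0,0,0,0],[0,0,-0.003,0,0,0,0]],
])

```text
time_s: 4.22
eef_pos: [0.5627, -0.0998, 0.0427]
eef_rot: [0.201, 0.979, 0.0, 0.0]
wrist_force: [2.3, 0.6, 2.9]
gripper_width: 0.0006
finger_force: 1.5
```

Emit:
play_rows([
  [[0,0,-0.0005,0,0,0,0],[0,0,-0.001,0,0,0,0]],
])

```text
time_s: 4.38
eef_pos: [0.5628, -0.0998, 0.0423]
eef_rot: [0.202, 0.979, 0.0, 0.0]
wrist_force: [-1.4, 1.1, 13.7]
gripper_width: 0.0005
finger_force: 7.3
```

Emit:
play_rows([
  [[0,0,0.005,0,0,0,0],[0,0,0.025,0,0,0,0],[0,0,0.05,0,0,0,0],[-0.01,0.04,0.05,0,0,0,0],[-0.02,0.08,0.05,0,0,0,0],[-0.03,0.12,0.05,0,0,0,0],[-0.043,0.16,0.05,0,0,0,0],[-0.043,0.166,0.05,0,0,0,0]],
])

```text
time_s: 5.05
eef_pos: [0.5159, 0.0738, 0.0908]
eef_rot: [0.197, 0.98, 0.001, -0.002]
wrist_force: [-0.6, 0.4, -0.4]
gripper_width: -0.0001
finger_force: 0.0
```

Emit:
play_rows([
  [[0,0,0,0,0,0,0],[0,0,0,0,0,0,0],[0,0,0,0,0,0,0]],
])

```text
time_s: 5.3
eef_pos: [0.5195, 0.0641, 0.0916]
eef_rot: [0.203, 0.979, -0.001, -0.0]
wrist_force: [-0.4, -0.9, 0.4]
gripper_width: 0.0004
finger_force: 0.0
```

```bash
python3 - <<'E'
from h import *
from rig import status, viewer
s=status.observe(); im=viewer.grab_frame("wrist"); cv2.imwrite("pics/wrist3.png",im[:,:,::-1])
p=wparams(viewer.camera_params("wrist"),s["eef_pos"],s["eef_rot"]); print(s["eef_pos"])
P=np.array([[.5195,.066,.054],[.541,-.017,.054],[.563,-.0998,.042]])
print(cv2.projectPoints(P,p["rvec"],p["tvec"],p["intrinsics"],np.array([p["k1"],0,0,0.]))[0][:,0])
E
```

```text
[0.51951583 0.06406181 0.09156092]
[[255.43273655 219.72345411]
 [163.88587209 286.01962767]
 [ 96.03006431 330.48907446]]
```

View pics/wrist3.png

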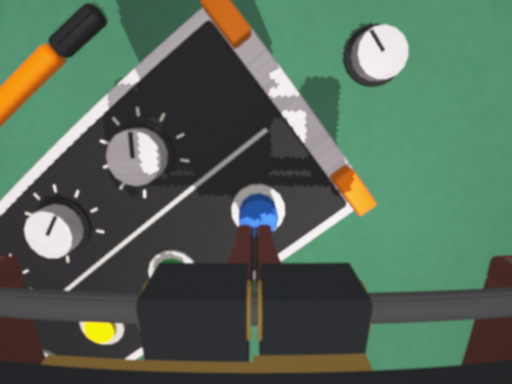

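The wrist view shows the tips over the blue cap (258,212). Yellow is down in its ring at (99,330), as predicted for fully in.

Emit:
play_rows([
  [[0,0,-0.015,0,0,0,0],[0,0,-0.027,0,0,0,0],[0,0,-0.032,0,0,0,0],[0,0,-0.034,0,0,0,0],[0,0,-0.036,0,0,0,0],[0,0,-0.038,0,0,0,0],[0,0,-0.04,0,0,0,0],[0,0,-0.042,0,0,0,0]],
])

```text
time_s: 6.02
eef_pos: [0.5199, 0.0655, 0.0501]
eef_rot: [0.202, 0.979, -0.0, 0.0]
wrist_force: [-0.5, -2.9, 2.2]
gripper_width: -0.0
finger_force: 1.6
```

Emit:
play_rows([
  [[0,0,-0.001,0,0,0,0],[0,0,-0.002,0,0,0,0],[0,0,-0.003,0,0,0,0],[0,0,-0.004,0,0,0,0],[0,0,-0.005,0,0,0,0],[0,0,-0.006,0,0,0,0]],
])

```text
time_s: 6.52
eef_pos: [0.5198, 0.0662, 0.0437]
eef_rot: [0.202, 0.979, 0.0, 0.0]
wrist_force: [0.7, -2.2, 3.3]
gripper_width: 0.0006
finger_force: 1.5
```

Emit:
play_rows([
  [[0,0,-0.001,0,0,0,0],[0,0,-0.0015,0,0,0,0]],
])

```text
time_s: 6.68
eef_pos: [0.5198, 0.0662, 0.0423]
eef_rot: [0.202, 0.979, 0.0, 0.0]
wrist_force: [-1.1, -2.6, 11.4]
gripper_width: 0.0005
finger_force: 5.5
```

Emit:
play_rows([
  [[0,0,-0.0005,0,0,0,0]],
])

```text
time_s: 6.77
eef_pos: [0.5198, 0.0662, 0.0422]
eef_rot: [0.202, 0.979, 0.0, 0.0]
wrist_force: [-2.6, -1.8, 16.3]
gripper_width: 0.0005
finger_force: 8.1
```

Blue is at its stop. On to green.

Emit:
play_rows([
  [[0,0,0.005,0,0,0,0],[0,0,0.025,0,0,0,0],[0,0,0.05,0,0,0,0],[0.008,-0.03,0.05,0,0,0,0],[0.016,-0.06,0.05,0,0,0,0],[0.0215,-0.083,0.05,0,0,0,0],[0.0215,-0.083,0.05,0,0,0,0],[0.0215,-0.083,0.05,0,0,0,0]],
])

```text
time_s: 7.43
eef_pos: [0.5406, -0.0175, 0.0914]
eef_rot: [0.203, 0.979, 0.0, -0.0]
wrist_force: [-0.3, 0.3, -1.0]
gripper_width: 0.0003
finger_force: 0.0
```

Emit:
play_rows([
  [[0,0,0,0,0,0,0],[0,0,0,0,0,0,0]],
])

```text
time_s: 7.6
eef_pos: [0.5405, -0.015, 0.0913]
eef_rot: [0.2, 0.98, 0.0, -0.001]
wrist_force: [-0.5, 0.8, 0.3]
gripper_width: 0.0008
finger_force: 0.0
```

```bash
python3 - <<'E'
from h import *
from rig import status, viewer
s=status.observe(); im=viewer.grab_frame("wrist"); cv2.imwrite("pics/wrist4.png",im[:,:,::-1])
p=wparams(viewer.camera_params("wrist"),s["eef_pos"],s["eef_rot"]); print(s["eef_pos"])
P=np.array([[.5195,.066,.042],[.541,-.017,.054],[.563,-.0998,.042]])
print(cv2.projectPoints(P,p["rvec"],p["tvec"],p["intrinsics"],np.array([p["k1"],0,0,0.]))[0][:,0])
E
```

```text
[ 0.54047308 -0.01496693  0.09132298]
[[349.79058314 144.42442853]
 [250.31105297 222.7431963 ]
 [163.90068993 280.25990123]]
```

View pics/wrist4.png

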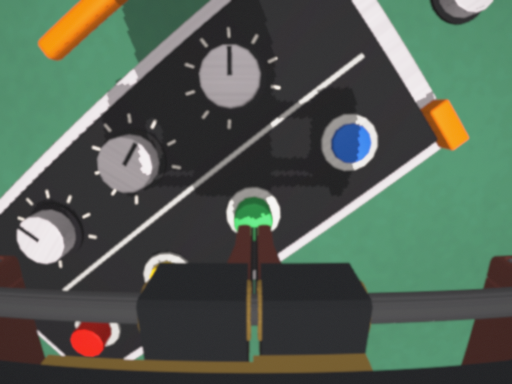

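The wrist view shows blue fully in, centred in its ring at (350,143). The tips are over green (254,212), and red is still out at (90,338).

Emit:
play_rows([
  [[0,0,-0.015,0,0,0,0],[0,0,-0.027,0,0,0,0],[0,0,-0.032,0,0,0,0],[0,0,-0.034,0,0,0,0],[0,0,-0.036,0,0,0,0],[0,0,-0.038,0,0,0,0],[0,0,-0.04,0,0,0,0],[0,0,-0.042,0,0,0,0]],
])

```text
time_s: 8.32
eef_pos: [0.541, -0.0167, 0.0499]
eef_rot: [0.202, 0.979, 0.0, 0.0]
wrist_force: [-1.1, 0.8, 3.6]
gripper_width: 0.0003
finger_force: 1.6
```

Emit:
play_rows([
  [[0,0,-0.001,0,0,0,0],[0,0,-0.002,0,0,0,0],[0,0,-0.003,0,0,0,0],[0,0,-0.004,0,0,0,0],[0,0,-0.005,0,0,0,0],[0,0,-0.006,0,0,0,0]],
])

```text
time_s: 8.82
eef_pos: [0.541, -0.0167, 0.0436]
eef_rot: [0.201, 0.979, 0.0, 0.0]
wrist_force: [-1.4, 1.4, 2.6]
gripper_width: 0.0008
finger_force: 1.5
```

Emit:
play_rows([
  [[0,0,-0.001,0,0,0,0],[0,0,-0.0015,0,0,0,0]],
])

```text
time_s: 8.98
eef_pos: [0.5411, -0.0167, 0.0423]
eef_rot: [0.202, 0.979, 0.0, -0.0]
wrist_force: [-2.9, 1.8, 11.7]
gripper_width: 0.0006
finger_force: 5.7
```

Green is at its stop as well. I'll lift straight up and check.

Emit:
play_rows([
  [[0,0,0,0,0,0,0],[0,0,0.005,0,0,0,0],[0,0,0.025,0,0,0,0],[0,0,0.06,0,0,0,0],[0,0,0.1,0,0,0,0],[0,0,0.12,0,0,0,0],[0,0,0.12,0,0,0,0],[0,0,0.12,0,0,0,0]],
])

```text
time_s: 9.65
eef_pos: [0.5418, -0.0169, 0.1632]
eef_rot: [0.202, 0.979, 0.0, 0.001]
wrist_force: [0.4, 0.8, -0.8]
gripper_width: 0.0009
finger_force: 0.0
```

Emit:
play_rows([
  [[-0.02,0.04,0.03,0,0,0,0],[-0.04,0.08,0.05,0,0,0,0],[-0.05,0.1,0.06,0,0,0,0],[-0.05,0.1,0.06,0,0,0,0],[-0.05,0.1,0.06,0,0,0,0],[-0.05,0.1,0.06,0,0,0,0],[-0.05,0.1,0.06,0,0,0,0],[-0.05,0.1,0.06,0,0,0,0]],
])

```text
time_s: 10.32
eef_pos: [0.4908, 0.0815, 0.221]
eef_rot: [0.203, 0.979, -0.001, -0.001]
wrist_force: [0.0, -0.4, -0.7]
gripper_width: 0.0004
finger_force: 0.0
```

```bash
python3 - <<'E'
from rig import status, viewer
import cv2,numpy as np
a=viewer.grab_frame("scene"); b=viewer.grab_frame("wrist")
c=cv2.resize(a[110:260,60:380],(512,240))
cv2.imwrite("pics/end.png",np.vstack([c,b[:340]])[:,:,::-1]); s=status.observe(); print(s["eef_pos"],s["wrist_force"],s["time_s"])
E
```

```text
[0.49099099 0.08188612 0.22140746] [-0.246821    0.35411093  0.43813015] 10.4167
```

View pics/end.png

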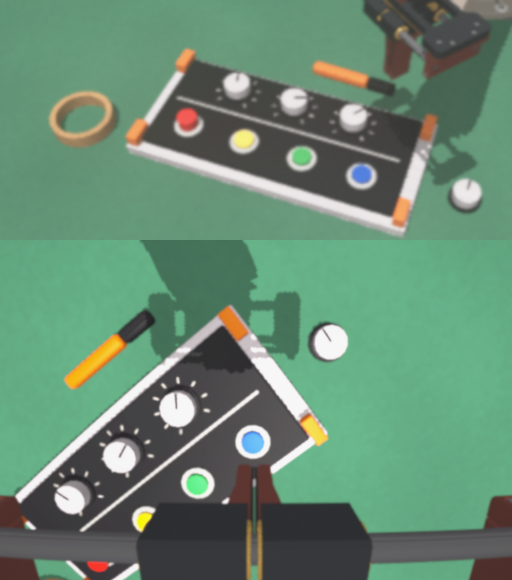

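The final picture shows yellow (244,139), green (301,157) and blue (361,175) flush in their rings, with red (187,120) still standing out. The knobs and loose items are where they were, and the hand is well clear.

```bash
python3 -c "
from rig import ticket
print(ticket.finish_job())"
```

```text
the job is handed in; nothing more can be done
None
```

I pressed yellow, blue and green in that order, each to its stop at 17 N or less on the wrist sensor. In the last picture red is still out, the knobs and loose items look undisturbed, and the hand is clear. The job is handed in; no verdict came back.

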